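Free the rusted bolt on the lamp tester

ROBOT

A 6-joint arm with a two-finger parallel gripper is mounted at the origin on the work surface. World frame = base frame: x ahead of the robot, y to its left, z up, the work surface at z = 0. Lengths are in m, angles in rad, forces in N, time in s.
With the tool pointing down it reaches from about 0.35 to 0.775 m from the base axis. Payload 7.3 kg.
Tool frame: the origin (TCP) lies midway between the tips of the shut fingers; the grasp point (between the pads) lies 19 mm behind it; z points along the fingers, y is the line along which they close (so a half turn about z gives the same grasp; the last joint's range is limited). The gripper opens to 92 mm and grips with 3 to 60 N. Pads are 19 mm wide; open, the fingers measure 130 mm over their backs; the gripper's body (75 mm by 190 mm) begins 47 mm behind the grasp point.
Start: joints at [-1.288, 0.342, 1.524, -0, 1.275, -0.146], TCP at [0.218, -0.477, 0.227] pointing down, gripper open.
Joint ranges: [-2.53, 2.53], [-0.77, 2.02], [0.04, 2.7], [-1, 4.14], [0.28, 2.66], [-3.11, 3.11]. Speed limits (rad/s): [2.57, 2.57, 3.14, 3.14, 3.14, 3.14].

INTERFACE

Orientations are given as a rotation vector (axis times angle).
In Python, from plant import r gives the robot as it stands. The module is installed in compiled form; this text tells all that it offers.
- The arm moves only by the tool play_rows, never from a script. Its argument "targets" is a list that holds one entry, the list of rows, each a list of 5 numbers: the shift along the tool's x, y, z in mm, then the turn about the tool's z in degrees, then the opening, from 0 (shut) to 1 (fully open). In form: [[[tx, ty, tz, spin, gripper], ...]]. A call has 1 to 20 rows; each row shifts and turns the commanded pose from where the row before left it, along the tool's axes as they then stand; what a row does not reach is not made up. A row lasts 1/12 s, in which the tool goes at most 41.7 mm and 7.16 degrees, less where a joint would pass 70% of its speed; a pose out of reach is approached as far as the arm can. A call with a gripper value outside its range is refused whole. The fingers move at their own pace and stop on an object; "squeeze" is the grip in N (left out, the last holds). Time passes only in rows, so rows that do not move let the fingers close. It gives the time, the measured TCP pose, the force, the opening and the grip force at its end, in the units of the state.
- r.sense(): the state, without advancing time (a new reading comes with each control period).
- r.camera(name): name is "scene" or "top" or "wrist"; returns the picture (400x640x3 uint8, blue, green, red); there is no depth.
- r.camera_model(name): a dict with "fx", "fy", "cx", "cy" (pixels), "R" (3x3) and "t" (3): a world point X has camera coordinates R X + t; the wrist camera has in their place "T_tool_cam" (4x4, takes a point from camera to tool coordinates, whose origin is the TCP and whose axes are the flange's). Camera axes: x right, y down, z forward; pixel columns grow to the right and rows downward; lengths in m; the calibration is good to about 2 mm. A picture is of the moment at which its call begins: read the wrist's pose just before it. camera_model takes no time and is no camera call.
- r.finish_job(): hands the job in; it is judged then, once.
Trained networks look in the newest picture that a camera, given by its name, has taken for a name from the list of things; names that differ only in an ending like _2 or _b are one class to them, and where a whole thing is asked for, a point or a joint stands for the part that bears it (a point fixed in the world has none). Each returns a list of dicts, best first, with "conf" (0 to 1); they miss things now and then, are a little off and sometimes report something else, mostly with a low value. They report only what shows in the picture. A call takes as long as a camera call. They do not tell look-alikes from the thing itself.
- r.recognise(thing, camera): "position" ([row, column] as shares, 0 to 1, of the picture: columns of its width, rows of its height, amid what is visible of it).
- r.pinpoint(thing, camera): "position" ([row, column] as shares, 0 to 1, of the picture: columns of its width, rows of its height: a listed point, or the origin of a listed thing).
The state is a dict: "clock": time; "qpos": joint angles; "joint_velocities": joint speeds; "joint_torque": joint torques, N m; "position": TCP position; "tcp_rot": TCP orientation; "contact_force": force on the tool from outside, world axes, zero at the start; "torque": the same for the moment, N m; "width": opening from 0.0 (shut) to 1.0 (fully open); "grip_force": force on a finger pad.
Only numpy, scipy, OpenCV 4.12 (cv2) and the standard library are available. Lean on these libraries where they do the work, as an engineer would, in place of code of your own. Each camera call takes 0.05 s, during which the arm holds its last target. There are 200 camera calls.

TASK

The rusted slide bolt on top of the cream tester has seized: work it free. Draw it out a short way, about 25 mm, and stop, push it fully home again, do this at least twice, then draw it fully open and let go. Leave the bright brass bolt on the walnut caddy shut and the glass tube standing where it is.

Things in the scene. Friction and masses are not known exactly. Their poses are not given: they have to be found in the camera images.
- rust_knob (a point): Grip point of the seized bolt's rusted brown knob, an upright round post 16 mm thick on the deck of the cream tester. On its axis, 20 mm below its top, 50 mm above the deck (150 mm above the shelf). Moves with the bolt. z up; y is the level direction that draws the bolt open, -y pushes it home. Within 70 mm of it, nothing but the knob is more than 21 mm above the deck.
- rust_bolt (a joint): Travel of the rusted bolt in m: 0 fully home, 0.06 fully open (hard stops). Starts within 5 mm of home. Stiff all along: about 9 N, slightly more when fast; stays where left. Tester: fixed box, 180 mm across the bolt, 260 along it, 100 high; half open, the knob is over its centre. A socketed lamp at a deck corner rises 45 mm; the bolt opens away from the lamp end.
- brass_bolt (a joint): Travel of the bright brass bolt on the walnut caddy in m: 0 shut, 0.06 open. Starts shut, to be left shut. The caddy is a fixed box beside the tester, 180 x 260 mm in plan and 85 mm high, with a bolt of the same form and size on top and a lamp 45 mm tall; either box may be on the left.
- tube: Glass rectifier tube, loose, standing upright on its black base on the shelf between the two boxes: 40 mm in diameter, 108 mm tall, about 90 g; its top is 42 mm lower than the rust_knob point. Origin at the centre of its underside, z up.
Not all that is in view belongs to the job. There is more than one size of the tube; the one meant has the size given above.

How it is judged:
By the outcome, as a careful person would: the job done as asked, in the order asked, and still so for the second after the job is handed in, with the robot touching nothing.
It also fails if it takes over 42 s, if anything falls off the work surface, if the arm or the gripper's body presses on something with over 40 N, if the wrist force passes 120 N, or if a joint passes its speed limit or range.

## Working session

There is one attempt and no reset: what is moved stays moved. The work goes in short steps, Python scripts to look and compute and a tool call to move; the robot and the scene stay as the last step left them, time stands still between calls to the robot, and variables do not carry over. Pictures are saved under pics/ and viewed, at most 10 in all, crops included, and the job is handed in when it is done.

Besides the shell and the picture viewer there is one more tool, called after "Request:" as name(argument=value, ...) on one line, values as JSON. play_rows: Moves the arm, as the interface text tells. Its arguments: {"type":"object","properties":{"targets":{"type":"array","items":{"type":"array","items":{"type":"array","items":{"type":"number"}}}},"squeeze":{"type":"number"}},"required":["targets"]}

```bash
mkdir -p pics
python3 - <<'E'
from plant import r
import cv2,numpy as np
for n in("scene","top"):
    im=r.camera(n);cv2.imwrite(f"pics/{n}0.png",im)
    for t in("rust_knob","brass_bolt","tube"):
        print(n,t,[(np.round(np.array(d["position"])*[400,640],1).tolist(),round(d["conf"],2)) for d in r.pinpoint(t,n)] if t!="brass_bolt" else [(np.round(np.array(d["position"])*[400,640],1).tolist(),round(d["conf"],2)) for d in r.recognise(t,n)])
    m=r.camera_model(n);print({k:np.round(v,4).tolist() for k,v in m.items()})
print(r.sense())
E
```

```text
scene rust_knob [([154.4, 235.8], 0.8)]
scene brass_bolt [([295.6, 396.8], 0.81)]
scene tube [([248.6, 303.9], 0.89), ([238.7, 336.1], 0.65), ([222.5, 364.9], 0.58)]
{'fx': 361.638, 'fy': 361.638, 'cx': 319.7244, 'cy': 198.2242, 'R': [[-0.7522, 0.6589, -0.0083], [0.4852, 0.5454, -0.6835], [-0.4458, -0.5181, -0.7299]], 't': [0.3901, -0.1249, 1.086]}
top rust_knob [([168.3, 432.9], 0.62)]
top brass_bolt [([179.9, 201.0], 0.85)]
top tube [([251.7, 296.2], 0.91), ([213.3, 295.6], 0.81), ([179.7, 313.0], 0.73)]
{'fx': 415.6734, 'fy': 415.6734, 'cx': 318.514, 'cy': 202.5299, 'R': [[0.0189, -0.9997, 0.0171], [-0.9957, -0.0204, -0.0909], [0.0912, -0.0153, -0.9957]], 't': [-0.0583, 0.4828, 0.9577]}
{'clock': 0.4, 'qpos': array([-1.28799735e+00,  3.42095399e-01,  1.52420204e+00,  1.96948970e-06,
        1.27540211e+00, -1.46004532e-01]), 'joint_velocities': array([-0.00078532, -0.00052228, -0.00106089, -0.00012038, -0.00019749,
        0.00037636]), 'joint_torque': array([-8.97144162e-06, -4.30715132e+01, -2.44194156e+01,  7.18084490e-02,
        5.02153533e-02, -4.09987820e-05]), 'position': array([ 0.21829648, -0.47743184,  0.22665528]), 'tcp_rot': array([-3.06955816e+00, -6.68390824e-01,  8.52214843e-06]), 'contact_force': array([-0.42021184,  0.60444066,  0.13388145]), 'torque': array([ 0.02828483,  0.06023128, -0.01608353]), 'grip_force': 0.0, 'width': 0.9982037920165154}
```

View pics/scene0.png

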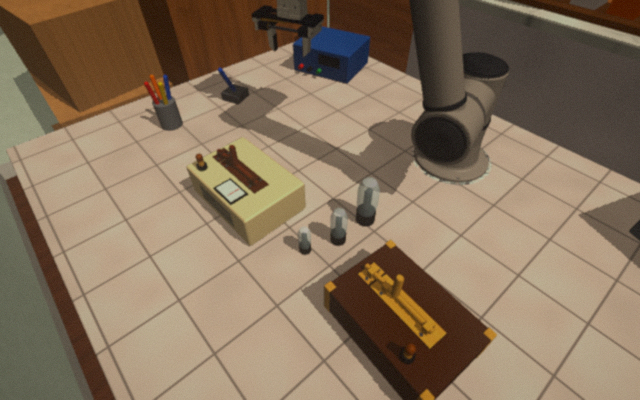

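View pics/top0.png

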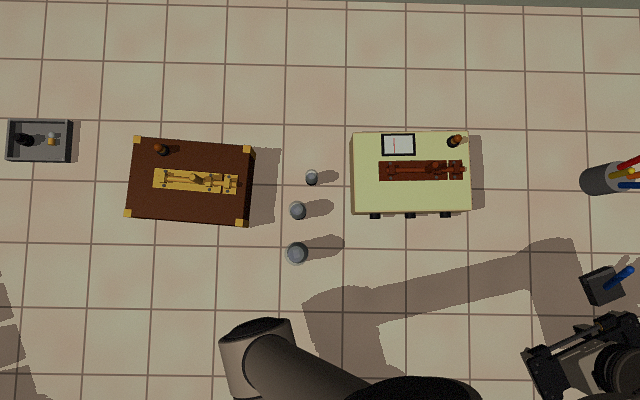

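The tester is on the right in the top view, with its deck at about (352–470, 131–213). Its lamp is at (454,141), at the -y end, so the bolt opens toward image left (+y). The knob is near (433,168). The caddy is on the left at (125–255, 137–227), with the three tubes between.

```bash
cat > h.py <<'E'
from plant import r
import cv2,numpy as np
from scipy.spatial.transform import Rotation as Ro
def ray(n,px):  # px = (col,row)
    m=r.camera_model(n);R,t=np.array(m["R"]),np.array(m["t"])
    return -R.T@t, R.T@np.array([(px[0]-m["cx"])/m["fx"],(px[1]-m["cy"])/m["fy"],1])
def atz(n,px,z):
    o,d=ray(n,px);return o+d*(z-o[2])/d[2]
E
python3 - <<'E'
from h import *
print("knob top",atz("top",(432.9,168.3),.15),"scene",atz("scene",(235.8,154.4),.15))
im=cv2.imread("pics/top0.png");hsv=cv2.cvtColor(im,cv2.COLOR_BGR2HSV)
print(hsv[200,400],hsv[140,370],hsv[100,400],hsv[220,450])
roi=np.zeros(im.shape[:2],np.uint8);roi[125:218,345:476]=1
m=((hsv[...,1]>hsv[140,370][1]*.75)&(hsv[...,2]>150)&(roi>0)).astype(np.uint8)
m=cv2.morphologyEx(m,cv2.MORPH_OPEN,np.ones((5,5)))
c=max(cv2.findContours(m,0,2)[0],key=cv2.contourArea)
b=cv2.boxPoints(cv2.minAreaRect(c));print(b)
p=np.array([atz("top",q,.1) for q in b]);print(p,p.mean(0))
print([np.linalg.norm(p[i]-p[i-1]) for i in range(4)])
for i in range(4): d=p[i]-p[i-1];print(np.degrees(np.arctan2(d[1],d[0])))
for z,q in ((.108,(296,251)),(.08,(297,209)),(.108,(297,209)),(.065,(311,174))): print("tube",z,atz("top",q,z))
for q in((303.9,248.6),(336.1,238.7),(364.9,222.5)):print(atz("scene",q,0))
for q in((296.2,251.7),(295.6,213.3),(313,179.7)):print(atz("top",q,0))
cv2.imwrite("pics/crop.png",cv2.resize(im[115:225,335:485],None,fx=5,fy=5,interpolation=cv2.INTER_CUBIC))
E
```

```text
knob top [ 0.54835957 -0.28282429  0.15      ] scene [ 0.55141569 -0.26672463  0.15      ]
[ 33  71 170] [ 33  74 172] [ 23  46 168] [ 17  59 169]
[[353. 133.]
 [471. 133.]
 [471. 211.]
 [353. 211.]]
[[ 0.63242321 -0.12077661  0.1       ]
 [ 0.63855757 -0.38291843  0.1       ]
 [ 0.46502407 -0.38037741  0.1       ]
 [ 0.45983899 -0.1227371   0.1       ]] [ 0.54896096 -0.25170239  0.1       ]
[np.float64(0.1725953547251224), np.float64(0.2622135860090005), np.float64(0.17355210449028266), np.float64(0.25769248912273646)]
0.6508270337040777
-88.65947116342291
179.16108785591828
91.15293629281364
tube 0.108 [ 0.37154822 -0.00151977  0.108     ]
tube 0.08 [ 0.46323415 -0.00051536  0.08      ]
tube 0.108 [ 0.46113694 -0.00152943  0.108     ]
tube 0.065 [ 0.54460347 -0.02982553  0.065     ]
[ 0.54069749 -0.03204613  0.        ]
[ 4.63385012e-01 -2.56289193e-03  1.11022302e-16]
[0.3742565  0.00857831 0.        ]
[0.36712249 0.00187686 0.        ]
[0.45879385 0.00550016 0.        ]
[ 0.5412062  -0.03468325  0.        ]
```

View pics/crop.png

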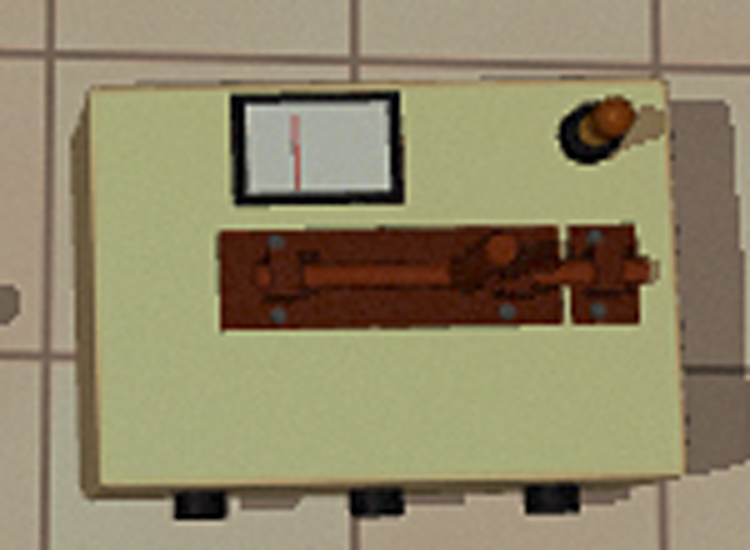

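The deck corners in the crop are at (90,88), (668,80), (684,475) and (100,485). The knob's top is at (503,248), leaning away from the camera, and its foot is near (475,270).

Run:
```python
from h import *
f=lambda x,y:(335+x/5-.4,115+y/5-.4)
p=np.array([atz("top",f(*q),.1) for q in((90,88),(668,80),(684,475),(100,485))])
print(p);c=p.mean(0)
a=(p[0]-p[1])+(p[3]-p[2]);a/=np.linalg.norm(a);print("centre",c,"axis",a,np.degrees(np.arctan2(a[1],a[0])),"home knob",c-.03*a)
print("bolt axis",[atz("top",f(*q),.115) for q in((310,275),(650,270))])
print("plate",[atz("top",f(*q),.1) for q in((219,232),(222,330),(634,225),(640,320))])
print("knobtop",atz("top",f(503,248),.17))
for q in((435.6,164.6),):
  o,d=ray("top",(432.9,168.3));o2,d2=ray("scene",(235.8,154.4))
  A=np.stack([d,-d2],1);s=np.linalg.lstsq(A,o2-o,rcond=None)[0];print(o+s[0]*d,o2+s[1]*d2)
s=r.sense();print(Ro.from_rotvec(s["tcp_rot"]).as_matrix().round(4));print(r.camera_model("wrist")["T_tool_cam"])
```

```text
[[ 0.63420373 -0.11987179  0.1       ]
 [ 0.64384648 -0.37674413  0.1       ]
 [ 0.46810382 -0.38130016  0.1       ]
 [ 0.45860418 -0.12622811  0.1       ]]
centre [ 0.55118955 -0.25103605  0.1       ] axis [-0.03736543  0.99930167  0.        ] 92.14137973897748 home knob [ 0.55231052 -0.2810151   0.1       ]
bolt axis [array([ 0.55014748, -0.21441166,  0.115     ]), array([ 0.55556135, -0.36200369,  0.115     ])]
plate [array([ 0.57102298, -0.17734693,  0.1       ]), array([ 0.5276126 , -0.17891327,  0.1       ]), array([ 0.57822509, -0.3607452 ,  0.1       ]), array([ 0.53597834, -0.3628655 ,  0.1       ])]
knobtop [ 0.55325177 -0.28169348  0.17      ]
[ 0.55028325 -0.28593688  0.1393959 ] [ 0.54481239 -0.28147098  0.13709258]
[[ 9.095e-01  4.158e-01 -0.000e+00]
 [ 4.158e-01 -9.095e-01  1.000e-04]
 [ 0.000e+00 -1.000e-04 -1.000e+00]]
[[-1.32110271e-03 -9.58851793e-01 -2.83904021e-01  7.60540382e-02]
 [ 9.99999034e-01 -1.14382204e-03 -7.90216400e-04  1.31640391e-03]
 [ 4.32964735e-04 -2.83904790e-01  9.58852378e-01 -1.57528303e-01]
 [ 0.00000000e+00  0.00000000e+00  0.00000000e+00  1.00000000e+00]]
```

Request:
play_rows(targets=[[[0,0,0,5.6,1],[0,0,0,5.6,1],[0,0,0,5.6,1],[0,0,0,5.7,1],[15,-8,0,0,1],[28,-15,0,0,1],[28,-15,0,0,1],[28,-15,0,0,1],[28,-15,0,0,1],[28,-15,0,0,1],[28,-15,0,0,1],[28,-15,0,0,1],[28,-15,0,0,1],[28,-15,0,0,1],[28,-15,0,0,1],[28,-15,0,0,1],[18,-11,0,0,1],[0,0,0,0,1],[0,0,0,0,1]]], squeeze=50)

```text
clock: 1.98
position: [0.5529, -0.2805, 0.2262]
tcp_rot: [-3.141, -0.06, 0.001]
contact_force: [-0.7, -0.3, -0.5]
width: 0.999
grip_force: 0.0
```

Run:
```python
from h import *
s=r.sense();im=r.camera("wrist");cv2.imwrite("pics/w1.png",im)
print(s["clock"],s["position"],s["qpos"].round(2))
R=Ro.from_rotvec(s["tcp_rot"]).as_matrix();print(R.round(3))
m=r.camera_model("wrist");T=np.array(m["T_tool_cam"])
for d in r.pinpoint("rust_knob","wrist"):
    px=np.array(d["position"])[::-1]*[640,400]
    v=R@T[:3,:3]@np.array([(px[0]-m["cx"])/m["fx"],(px[1]-m["cy"])/m["fy"],1]);o=s["position"]+R@T[:3,3]
    print(px,d["conf"],o+v*(.15-o[2])/v[2])
```

```text
1.9833 [ 0.55291043 -0.28049504  0.22623101] [-0.59  0.52  1.24 -0.    1.38  0.94]
[[ 0.999  0.038 -0.001]
 [ 0.038 -0.999  0.   ]
 [-0.001 -0.    -1.   ]]
[318.272 206.8  ] 0.57 [ 0.55078431 -0.27984796  0.15      ]
```

View pics/w1.png

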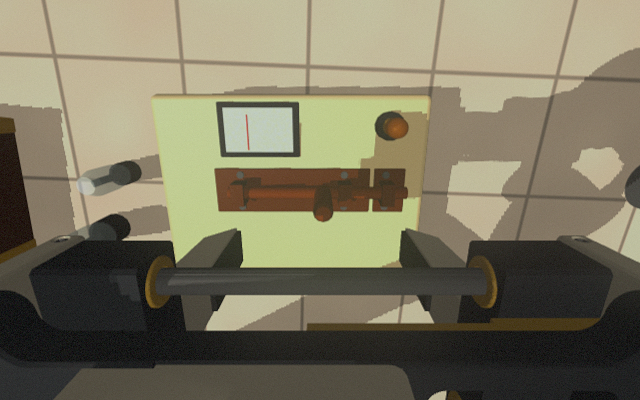

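The wrist view shows the knob at (322,208), midway between the open fingers and clear of the lamp at (393,126). It agrees with the earlier estimate, so I'll go down and grip.

Request:
play_rows(targets=[[[-1,0,10,0,1],[0,0,20,0,1],[0,0,20,0,1],[0,0,20,0,1],[0,0,15,0,1],[0,0,10,0,1],[0,0,0,0,1],[0,0,0,0,0],[0,0,0,0,0],[0,0,0,0,0],[0,0,0,0,0],[0,0,0,0,0],[0,0,0,0,0],[0,0,0,0,0],[0,0,0,0,0],[0,0,0,0,0]]], squeeze=50)

```text
clock: 3.42
position: [0.5515, -0.2813, 0.1318]
tcp_rot: [3.141, 0.057, 0.0]
contact_force: [0.2, 0.3, -0.1]
width: 0.396
grip_force: 0.0
```

Request:
play_rows(targets=[[[0,0,0,0,0],[0,0,0,0,0],[0,0,0,0,0],[0,0,0,0,0],[0,0,0,0,0],[0,0,0,0,0],[0,0,0,0,0]]])

```text
clock: 4.0
position: [0.5515, -0.2817, 0.1317]
tcp_rot: [3.14, 0.056, 0.0]
contact_force: [0.4, -3.8, -1.7]
width: 0.166
grip_force: 50.0
```

Request:
play_rows(targets=[[[0,1.5,0,0,0],[0,1.5,0,0,0],[0,0,0,0,0],[0,0,0,0,0]]])

```text
clock: 4.33
position: [0.5515, -0.2822, 0.1317]
tcp_rot: [-3.138, -0.058, 0.001]
contact_force: [-0.3, 6.4, 2.2]
width: 0.166
grip_force: 50.0
```

Request:
play_rows(targets=[[[0,1.5,0,0,0],[0,1.5,0,0,0],[0,1,0,0,0],[0,0,0,0,0],[0,0,0,0,0]]])

```text
clock: 4.75
position: [0.5515, -0.2827, 0.1317]
tcp_rot: [-3.132, -0.059, 0.003]
contact_force: [-2.1, 17.9, 6.2]
width: 0.164
grip_force: 50.0
```

Request:
play_rows(targets=[[[0,-3,0,0,0],[0,-3,0,0,0],[0,-3,0,0,0],[0,-3,0,0,0],[0,-3,0,0,0],[0,-3,0,0,0],[0,-3,0,0,0],[0,-3,0,0,0],[0,-3,0,0,0],[0,-3,0,0,0],[0,-2,0,0,0],[0,0,0,0,0],[0,0,0,0,0],[0,0,0,0,0]]])

```text
clock: 5.92
position: [0.5506, -0.2584, 0.1317]
tcp_rot: [3.138, 0.055, 0.001]
contact_force: [-0.1, -7.4, -1.7]
width: 0.159
grip_force: 50.0
```

Run:
```python
from h import *
im=r.camera("scene");cv2.imwrite("pics/s2.png",cv2.resize(im[110:250,160:340],None,fx=4,fy=4,interpolation=cv2.INTER_CUBIC))
```

```text
(no output)
```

View pics/s2.png

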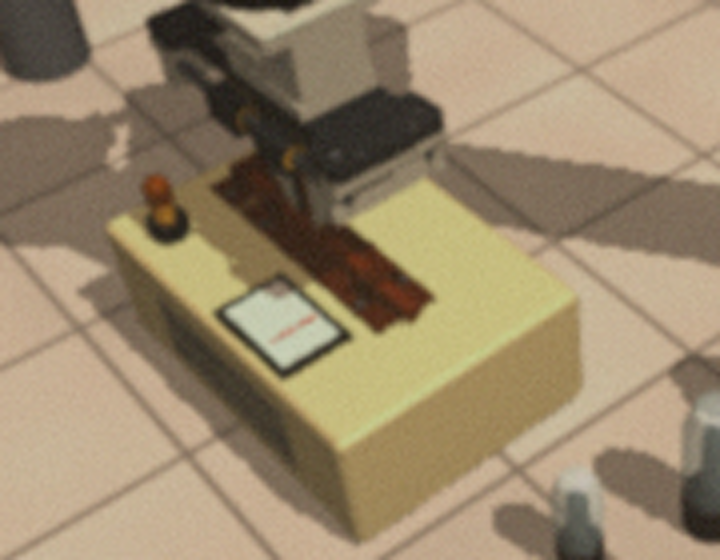

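Request:
play_rows(targets=[[[0,3,0,0,0],[0,3,0,0,0],[0,3,0,0,0],[0,3,0,0,0],[0,3,0,0,0],[0,3,0,0,0],[0,3,0,0,0],[0,3,0,0,0],[0,3,0,0,0],[0,3,0,0,0],[0,3,0,0,0],[0,0,0,0,0],[0,0,0,0,0],[0,0,0,0,0]]])

```text
clock: 7.13
position: [0.5514, -0.2827, 0.1317]
tcp_rot: [-3.13, -0.059, 0.004]
contact_force: [-1.5, 22.9, 8.4]
width: 0.163
grip_force: 50.0
```

The scene crop shows the gripper on the rusted bolt, with the knob hidden by the fingers at about (300,200), and nothing else disturbed. The push reached the home stop at 23 N. Next is the second cycle.

Request:
play_rows(targets=[[[0,-3,0,0,0],[0,-3,0,0,0],[0,-3,0,0,0],[0,-3,0,0,0],[0,-3,0,0,0],[0,-3,0,0,0],[0,-3,0,0,0],[0,-3,0,0,0],[0,-3,0,0,0],[0,-3,0,0,0],[0,-3.5,0,0,0],[0,0,0,0,0],[0,0,0,0,0],[0,0,0,0,0]]])

```text
clock: 8.3
position: [0.5506, -0.258, 0.1317]
tcp_rot: [3.138, 0.055, 0.001]
contact_force: [0.3, -6.3, -2.6]
width: 0.162
grip_force: 50.0
```

Request:
play_rows(targets=[[[0,3,0,0,0],[0,3,0,0,0],[0,3,0,0,0],[0,3,0,0,0],[0,3,0,0,0],[0,3,0,0,0],[0,3,0,0,0],[0,3,0,0,0],[0,3,0,0,0],[0,3,0,0,0],[0,3.5,0,0,0],[0,0,0,0,0],[0,0,0,0,0],[0,0,0,0,0]]])

```text
clock: 9.47
position: [0.5514, -0.2827, 0.1317]
tcp_rot: [-3.13, -0.059, 0.004]
contact_force: [-2.1, 23.4, 7.9]
width: 0.165
grip_force: 50.1
```

Request:
play_rows(targets=[[[0,-4,0,0,0],[0,-4,0,0,0],[0,-4,0,0,0],[0,-4,0,0,0],[0,-4,0,0,0],[0,-4,0,0,0],[0,-4,0,0,0],[0,-4,0,0,0],[0,-4,0,0,0],[0,-4,0,0,0],[0,-4,0,0,0],[0,-4,0,0,0],[0,-4,0,0,0],[0,-4,0,0,0],[0,-4,0,0,0],[0,-4,0,0,0],[0,-4,0,0,0],[0,-4,0,0,0],[0,0,0,0,0],[0,0,0,0,0]]])

```text
clock: 11.13
position: [0.5493, -0.2225, 0.1317]
tcp_rot: [3.133, 0.054, 0.002]
contact_force: [-0.6, -18.0, -5.0]
width: 0.163
grip_force: 50.0
```

Request:
play_rows(targets=[[[0,2,0,0,0],[0,2,0,0,0],[0,1,0,0,0],[0,0,0,0,0],[0,0,0,0,0.6],[0,0,0,0,0.6],[0,0,0,0,0.6],[0,0,0,0,0.6],[0,0,0,0,0.6],[0,0,0,0,0.6],[0,0,0,0,0.6],[0,0,0,0,0.6],[0,0,0,0,0.6],[0,0,0,0,0.6],[0,0,0,0,0.6]]])

```text
clock: 12.38
position: [0.5493, -0.2224, 0.1317]
tcp_rot: [3.141, 0.057, 0.0]
contact_force: [-0.3, -0.2, -0.4]
width: 0.599
grip_force: 0.0
```

Request:
play_rows(targets=[[[0,0,-10,0,0.6],[0,0,-20,0,0.6],[0,0,-20,0,0.6],[0,0,-20,0,0.6],[0,0,-20,0,0.6],[0,0,-20,0,0.6],[0,0,-10,0,0.6],[-15,0,0,0,0.6],[-25,0,0,0,0.6],[-25,0,0,0,0.6],[-15,0,0,0,0.6],[0,0,0,0,0.6],[0,0,0,0,0.6]]])

```text
clock: 13.47
position: [0.4693, -0.2254, 0.2523]
tcp_rot: [3.141, 0.055, 0.002]
contact_force: [0.5, -0.4, 0.4]
width: 0.602
grip_force: 0.0
```

Run:
```python
from h import *
im=r.camera("scene");cv2.imwrite("pics/s3.png",im)
print(r.sense()["position"])
d=r.pinpoint("rust_knob","scene")
for e in d: print(e["conf"],atz("scene",np.array(e["position"])[::-1]*[640,400],.15))
im=r.camera("wrist");cv2.imwrite("pics/w3.png",im)
```

```text
[ 0.46985069 -0.22545478  0.25213574]
0.54 [ 0.54380737 -0.22254719  0.15      ]
```

View pics/s3.png

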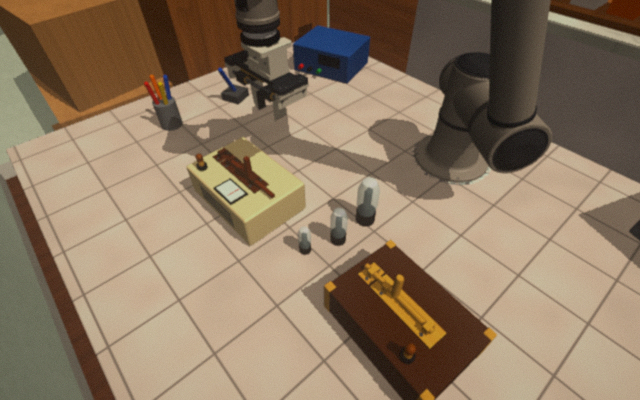

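View pics/w3.png

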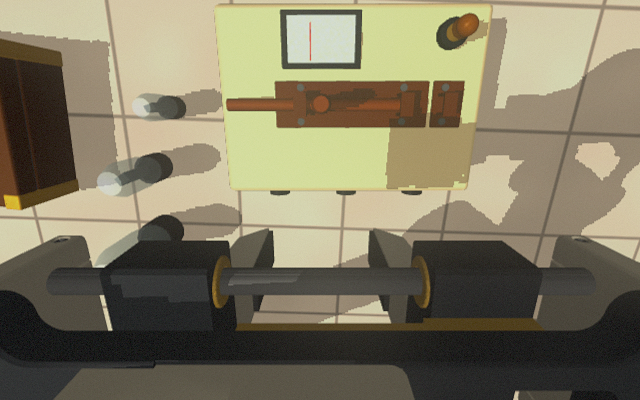

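The rusted bolt is drawn out, with its knob at (321,104) in the wrist view and the bolt end sticking out at (228,104). The tubes and the brass bolt haven't moved, and the gripper is clear.

```bash
python3 -c "
from plant import r
print(r.finish_job())"
```

```text
the job is handed in; nothing more can be done
None
```

The rusted bolt was pushed home, drawn out about 25 mm and pushed fully home twice, then drawn to its open stop (60 mm) and let go; the brass bolt and the tubes look unmoved, and I handed the job in at about 13.6 s.

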